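# Seat a chair leg in the dowel jig and nip it with the sunken clamp knob

## Task

Slide the oak leg along the trough of the drilling jig until its end is fully home against the stop. Then turn the small clamp knob sunk in the jig's head clockwise (seen from above) until you feel the pad bite on the leg, and about a tenth of a turn more, so that the leg is held firmly but not bruised; let go and leave everything else where it lies.

Things in the scene. Friction and masses are not known exactly. Their poses are not given: they have to be found in the camera images.
- jig: Dowel drilling jig fixed to the bench, pale wood, 380 x 130 mm, 112 mm high; origin in the middle of its underside on the bench; x runs along its trough towards the stop, z up. Base board 18 mm thick; trough 47 mm wide. At the open end (x -190 to 0 mm) two low rails (22 mm thick, tops 34 mm above the bench) guide the leg; from x 0 to 185 mm it runs in a 47 mm wide tunnel under the head.
- stop: The jig's end stop, a steel-faced wooden block across the far end of the tunnel; origin at the foot of its face (150 mm along the jig's x, 18 mm above the bench).
- stop_face (a point): Centre of the stop's face (150 mm along the jig's x from its origin, 40 mm above the bench); axes as the jig's, so the leg comes from -x.
- leg: The leg to clamp: square oak bar 260 x 44 x 44 mm, 0.25 to 0.47 kg, already lying loose on the base board between the rails, its front part in the tunnel, 30 to 65 mm short of the stop. Origin in the middle of its underside (18 mm above the bench), x along it towards the stop, z up. When home its rear 110 mm stick out of the tunnel; their upper 28 mm stand free above the rails.
- leg_end (a point): Centre of the leg's leading end face: 130 mm along the leg's x from its origin, 22 mm above its underside.
- head: The jig's head, a thick wooden block, 120 mm wide, with two steel drill bushes and the clamp knob's round well. Origin in the middle of the well's mouth, level with the head's top (55 mm along the jig's x, 112 mm above the bench); axes as the jig's. Well: 78 mm in diameter, upright wall, flat floor 26 mm down. Fingers must go in partly closed and must not lean on wall, floor or head.
- knob_top (a point): Middle of the top of the clamp knob: round, black, knurled, 26 mm in diameter, 22 mm high, alone in the middle of the well; its top is 2 mm below the head's top, its underside 2 mm above the well's floor. Its upright axis does not give sideways and it keeps its height. Being round it can be gripped at any yaw.
- knob: The same clamp knob; origin in the middle of its underside, 22 mm below its top; its x axis turns with it, z up. It turns stiffly (about 0.25 N m while the pad is free) and stays where it is left. Clockwise from above lowers the pad, 2.5 mm per radian. At the start it is at least 1 rad, at most half a turn short of the first touch of pad and leg, which only the rise of the torque tells.
- clamp: The clamp inside the head under the knob, hidden from above: a fixed screw bush (origin in the middle of its underside, on the knob's axis, 82 mm above the bench) with a sprung, rubber-faced steel pad, 34 mm in diameter, that comes down on the leg's top. Once the pad bites, each further radian of the knob adds about 68 N to its push on the leg and about 0.17 N m to the knob's torque.
- spare_leg: Bystander: a second leg, the same as the first, lying on the bench beside the jig, about 130 mm from the jig's middle line. Origin in the middle of its underside.
- square: Bystander: steel square with a 200 mm blade, lying flat on the bench on the robot's side of the jig; origin under its stock.
- pencil: Bystander: flat red carpenter's pencil, 150 mm long, lying on the bench on the robot's side of the jig; origin under its middle.
- screwdriver: Bystander: screwdriver, 220 mm long, lying on the bench to the left; origin under its middle.
- drill: Bystander: cordless drill standing on its battery on the right of the bench, 220 mm high; origin under its battery.
- router: Bystander: cordless trim router standing upright on the left of the bench, 190 mm high; origin under its base.
- ear_defenders: Bystander: black ear defenders lying on the left of the bench; origin on the bench between the cups.

How it is judged:
On the way, in this order (a step that is already met when the one before it is completed fails the run):
1. the leg's end is home against the stop, the pad not yet on it (x of leg_end in the frame of stop_face above -0.0025 m and angle between leg's own z axis and vertical below 0.03 rad and contact force between clamp and leg below 5 N), for 0.2 s.
2. the pad holds the home leg with 30 to 90 N (x of leg_end in the frame of stop_face above -0.0025 m and angle between leg's own z axis and vertical below 0.03 rad and contact force between clamp and leg between 30 and 90 N), for 0.2 s.
At the end, for the whole second after the job is handed in: The leg lies flat in the trough with its end within 2.5 mm of the stop, at rest, the pad presses on it with 30 to 90 N (between 0.45 and 1.3 rad past first touch), and the robot touches nothing (all of step 2 and linear speed of leg below 0.01 m/s).
It fails at once if the pad bruises the leg (over 110 N) (contact force between clamp and leg above 110 N).
It fails at once if the leg is rammed into the stop (over 60 N) (contact force between leg and stop above 60 N).
It fails at once if the fingers lean on the head or on the well's wall or floor (over 20 N) (contact force between the fingers and head above 20 N).
It fails at once if a bystander is shifted by more than 20 mm (distance of any of spare_leg, square, pencil, screwdriver, drill, router, ear_defenders from where it was at the start of the episode above 0.02 m).
It also fails if it takes over 72 s, if anything falls off the work surface, if the arm or the gripper's body presses on something with over 40 N, if the wrist force passes 120 N, or if a joint passes its speed limit or range.

## Robot

A 6-joint arm with a two-finger parallel gripper is mounted at the origin on the work surface. World frame = base frame: x ahead of the robot, y to its left, z up, the work surface at z = 0. Lengths are in m, angles in rad, forces in N, time in s.
With the tool pointing down it reaches from about 0.225 to 0.875 m from the base axis. Payload 3.4 kg.
Tool frame: the origin (TCP) lies at the very end of the fingers, on their centre line; the grasp point (between the pads) lies 19 mm behind it (grip_depth is the distance from the TCP to the grasp point, in m); x points along the fingers, z is the direction in which the jaws open and shut, and the axes are right-handed (so a half turn about x gives the same grasp; the last joint's range is limited). The gripper opens to 85 mm and grips with 20 to 120 N. Pads are 22 mm wide; open, the fingers measure 114 mm over their backs; the gripper's body (76 mm by 85 mm) begins 54 mm behind the grasp point. The pads swing forward as they close: fully open they stand 13 mm farther back than shut.
Start: joints at [1.111, 0.276, 1.505, -0, 1.361, -0.121], TCP at [0.191, 0.542, 0.231] pointing down, gripper open.
Joint ranges: [-2.89, 2.89], [-0.75, 2.08], [0.22, 2.7], [-1.18, 4.32], [0.11, 2.71], [-2.7, 2.7]. Speed limits (rad/s): [2.57, 2.57, 3.14, 3.14, 3.14, 3.14].

## Interface

Orientations are given as a unit quaternion [w, x, y, z].
In Python, from rig import get_state, get_image, sign_off, grip_depth gives the robot as it stands. The module is installed in compiled form; this text tells all that it offers.
- The arm moves only by the tool arm_command, never from a script. Its argument "series" is a list of rows, each an object with "dp": the shift along the tool's x, y, z scaled (see below), a list of three; "angular": the turn, a rotation vector about the tool's x, y, z scaled (see below), a list of three; "gripper": the finger opening in mm, from 0 to 85.4. A call has exactly 8 rows; each row shifts and turns the pose as measured when the row begins, along the tool's axes as they then stand; what a row does not reach is not made up. The controller multiplies each number of a shift by 0.12 m and each number of a turn by 90 degrees. A row lasts 1/8 s, in which the tool goes at most 62.5 mm and 10.7 degrees, less where a joint would pass 70% of its speed; a pose out of reach is approached as far as the arm can. A call with a number of a shift or a turn outside -1 to 1 is refused whole. A call with a gripper value outside its range is refused whole. The fingers move at their own pace and stop on an object; "grip_force" is the grip in N (left out, the last holds). Time passes only in rows, so rows that do not move let the fingers close, or fill a call up. It gives the time, the measured TCP pose, the force and the opening at its end, in the units of the state.
- get_state(): the state, without advancing time (a new reading comes with each control period).
- get_image(name): name is "scene" or "top"; returns a dict with "image" (480x640x3 uint8, blue, green, red), "depth" (480x640 float32, m along the optical axis (not along the pixel's ray), 0 where there is no reading), "mtx" (3x3 intrinsics, pixels), "view" (4x4, takes a point from world to camera coordinates). Camera axes: x right, y up, looking along -z (the intrinsics and any distortion apply to the point x, -y, -z); pixel columns grow to the right and rows downward; lengths in m; the calibration is good to about 2 mm. A picture is of the moment at which its call begins.
- sign_off(): hands the job in, once; it reports no verdict.
The state is a dict: "clock": time; "qpos": joint angles; "qd": joint speeds; "effort": joint torques, N m; "position": TCP position; "ee_rot": TCP orientation; "contact_force": force on the tool from outside, world axes, zero at the start; "moment": the same for the moment, N m; "width": finger opening in m.
Only numpy, scipy, OpenCV 4.12 (cv2) and the standard library are available. Lean on these libraries where they do the work, as an engineer would, in place of code of your own. Each camera call takes 0.05 s, during which the arm holds its last target. There are 200 camera calls.

## Working session

There is one attempt and no reset: what is moved stays moved. The work goes in short steps, Python scripts to look and compute and a tool call to move; the robot and the scene stay as the last step left them, time stands still between calls to the robot, and variables do not carry over. Pictures are saved under pics/ and viewed, about 8 in all and at most 12, crops included, and the job is handed in when it is done.

Besides the shell and the picture viewer there is one more tool, called after "Emit:" as name([rows], argument=value, ...), one row to a line, values as JSON. arm_command: Moves the arm, as the interface text tells. Its arguments: {"type":"object","properties":{"series":{"type":"array","items":{"type":"object","properties":{"dp":{"type":"array","items":{"type":"number"}},"angular":{"type":"array","items":{"type":"number"}},"gripper":{"type":"number"}}}},"grip_force":{"type":"number"}},"required":["series"]}

```bash
mkdir -p pics; cat > h.py <<'E'
import numpy as np,cv2
from rig import *
def unproj(d,u,v,z=None):
    K=d['mtx'];V=np.linalg.inv(d['view'])
    r=np.array([(u-K[0,2])/K[0,0],-(v-K[1,2])/K[1,1],-1.])
    if z is None:
        return (V@np.r_[r*d['depth'][int(round(v)),int(round(u))],1])[:3]
    o=V[:3,3];w=V[:3,:3]@r
    return o+w*(z-o[2])/w[2]
E
python3 - <<'E'
from h import *
import pickle
for n in ('top','scene'):
    d=get_image(n);cv2.imwrite(f'pics/{n}0.png',d['image']);pickle.dump(d,open(n+'.pkl','wb'))
    print(n,d['mtx'],d['view'])
s=get_state();print(s,grip_depth)
E
```

```text
top [[455.0310674    0.         309.22346051]
 [  0.         455.0310674  238.29560595]
 [  0.           0.           1.        ]] [[ 0.02088927 -0.99976742  0.00536226  0.0256097 ]
 [ 0.98840061  0.02145815  0.15034554 -0.56620785]
 [-0.15042563  0.00215946  0.98861897 -1.14666596]
 [ 0.          0.          0.          1.        ]]
scene [[506.46564043   0.         314.59753732]
 [  0.         506.46564043 240.18720066]
 [  0.           0.           1.        ]] [[ 0.13102168  0.99126358  0.01516013 -0.1360562 ]
 [-0.67083763  0.07738894  0.7375553   0.28904663]
 [ 0.72993848 -0.10680572  0.67511655 -2.08060793]
 [ 0.          0.          0.          1.        ]]
{'clock': 0.1, 'qpos': array([ 1.11101734e+00,  2.76497103e-01,  1.50601715e+00, -5.28370551e-06,
        1.36071564e+00, -1.21002815e-01]), 'qd': array([ 0.00018288,  0.00068298, -0.00376169,  0.00021463,  0.00109431,
        0.00030298]), 'effort': array([ 1.36721763e-03, -4.17697513e+01, -2.46406120e+01, -7.15041551e-05,
        5.66784336e-03,  1.54019688e-05]), 'position': array([0.19088323, 0.54187764, 0.23054175]), 'ee_rot': array([ 0.57662475, -0.40883121,  0.57764175,  0.40827804]), 'contact_force': array([ 0.73594042,  0.15945601, -1.23274045]), 'moment': array([ 0.00623029,  0.0462211 , -0.02007194]), 'width': 0.08498024762712032} 0.0187
```

View pics/top0.png

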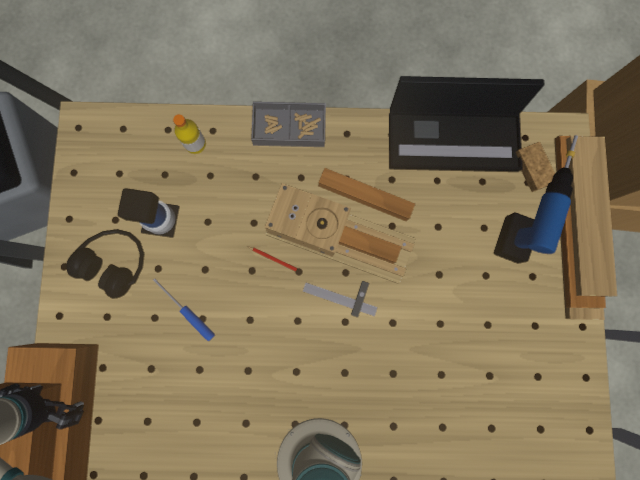

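View pics/scene0.png

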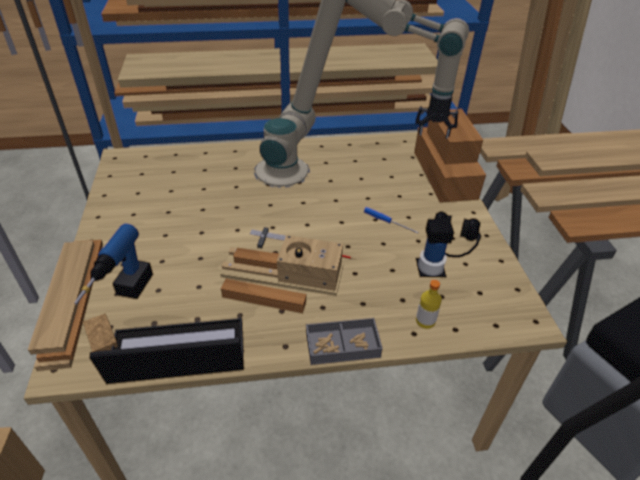

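The top view shows the jig's head around (310,220), its knob at about (322,224), and the leg's rear at about (398,250). The trough points left and slightly up in the image. The scene view agrees with this. I'll enlarge the jig.

```bash
python3 - <<'E'
from h import *
import pickle
d=pickle.load(open('top.pkl','rb'))
c=d['image'][160:300,255:425]
cv2.imwrite('pics/crop1.png',cv2.resize(c,None,fx=4.2,fy=4.2,interpolation=cv2.INTER_CUBIC))
E
```

```text
(no output)
```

View pics/crop1.png

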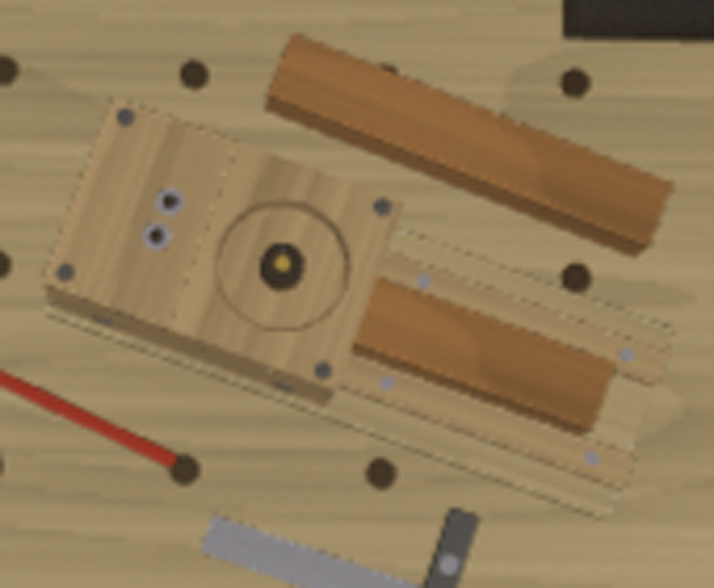

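The crop shows the knob at crop (282,266), the head's top corners at (113,98), (402,203), (330,390) and (47,287), and the leg's rear top corners at about (615,366) and (590,430).

```bash
python3 - <<'E'
from h import *
import pickle
d=pickle.load(open('top.pkl','rb'))
def p(cx,cy,z): return unproj(d,(cx+.5)/4.2-.5+255,(cy+.5)/4.2-.5+160,z)
H=[p(*c,.112) for c in((113,98),(402,203),(330,390),(47,287))]
print('head',np.round(H,4), [np.linalg.norm(H[i]-H[(i+1)%4]) for i in range(4)])
k=p(282,266,.110);print('knob',k, 'well',p(282,266,.112))
a=(H[0]-H[1])+(H[3]-H[2]);print('yaw',np.degrees(np.arctan2(a[1],a[0])))
x=a/np.linalg.norm(a);y=np.array([-x[1],x[0],0])
J=k-.055*x;J[2]=0
def jig(q): q=q-J;return np.round([q@x,q@y],4)
print('headmid',jig(sum(H)/4),[jig(h) for h in H])
L=[p(*c,.062) for c in((615,366),(588,430),(385,280),(355,345))]
print('leg',[jig(l) for l in L])
R=[p(*c,.034) for c in((668,357),(634,458),(424,281),(387,383),(627,354),(592,458))];print('rails/screws',[jig(l) for l in R])
S=[p(*c,.044) for c in((295,33),(672,183),(645,240),(267,97))];print('spare',np.round(S,3),[jig(l) for l in S])
print('square',[np.round(p(*c,.01),3) for c in((462,508),(449,565),(210,535))])
# depth check
for (u,v) in ((322,224),(309,233),(300,205),(370,240)): print(u,v,unproj(d,u,v))
print('J',J,'x',x)
s=get_state()
from scipy.spatial.transform import Rotation as Ro
q=s['ee_rot'];print(Ro.from_quat([q[1],q[2],q[3],q[0]]).as_matrix().round(4))
E
```

```text
head [[ 0.6937  0.1101  0.112 ]
 [ 0.6335 -0.0628  0.112 ]
 [ 0.5211 -0.0216  0.112 ]
 [ 0.5785  0.1454  0.112 ]] [np.float64(0.18309258196811465), np.float64(0.11966861944856802), np.float64(0.1766057042241491), np.float64(0.12052389664495335)]
knob [0.59441465 0.00755482 0.11      ] well [0.59403977 0.00761377 0.112     ]
yaw 70.92842449235532
headmid [ 0.0923 -0.0001] [array([ 0.1844, -0.0603]), array([ 0.0013, -0.0599]), array([0.0035, 0.0597]), array([0.1801, 0.0601])]
leg [array([-0.1555, -0.0213]), array([-0.1526,  0.0216]), array([-0.0058, -0.0227]), array([-0.0021,  0.0217])]
rails/screws [array([-0.1891, -0.0437]), array([-0.1892,  0.0238]), array([-0.0296, -0.0362]), array([-0.0294,  0.0328]), array([-0.1644, -0.0366]), array([-0.1647,  0.0328])]
spare [[ 0.758 -0.     0.044]
 [ 0.665 -0.239  0.044]
 [ 0.628 -0.222  0.044]
 [ 0.715  0.017  0.044]] [array([ 0.1011, -0.157 ]), array([-0.155 , -0.1476]), array([-0.1506, -0.107 ]), array([ 0.1034, -0.1113])]
square [array([ 0.46 , -0.112,  0.01 ]), array([ 0.424, -0.104,  0.01 ]), array([0.44 , 0.047, 0.01 ])]
322 224 [0.59182143 0.00691593 0.1098303 ]
309 233 [0.56797611 0.0386406  0.11324551]
300 205 [0.63879763 0.06254778 0.10958572]
370 240 [ 0.56107939 -0.11820082  0.06519861]
J [ 0.57644345 -0.04442629  0.        ] x [0.32674907 0.94511113 0.        ]
[[-7.000e-04 -9.432e-01  3.323e-01]
 [-1.500e-03  3.323e-01  9.432e-01]
 [-1.000e+00  2.000e-04 -1.600e-03]]
```

Emit:
arm_command([
  {"dp": [0, -0.33, -0.37], "angular": [0, 0, 0], "gripper": 0},
  {"dp": [0, -0.33, -0.37], "angular": [0, 0, 0], "gripper": 0},
  {"dp": [0, -0.33, -0.37], "angular": [0, 0, 0], "gripper": 0},
  {"dp": [0, -0.33, -0.37], "angular": [0, 0, 0], "gripper": 0},
  {"dp": [0, -0.33, -0.37], "angular": [0, 0, 0], "gripper": 0},
  {"dp": [0, -0.33, -0.37], "angular": [0, 0, 0], "gripper": 0},
  {"dp": [0, -0.33, -0.37], "angular": [0, 0, 0], "gripper": 0},
  {"dp": [0, -0.33, -0.37], "angular": [0, 0, 0], "gripper": 0},
])

```text
clock: 1.1
position: [0.3761, 0.0928, 0.2285]
ee_rot: [0.575, -0.412, 0.575, 0.411]
contact_force: [1.8, 0.5, -0.2]
width: 0.0002
```

```bash
cat >> h.py <<'E'
from scipy.spatial.transform import Rotation as Ro
J=np.array([.57644,-.04443,0]);X=np.array([.32675,.94511,0]);Y=np.array([-.94511,.32675,0])
def rep(goal=None,yaw=None):
    """state in the jig frame; goal (jig x,y,z) -> total dp units"""
    s=get_state();q=s['ee_rot'];R=Ro.from_quat([q[1],q[2],q[3],q[0]]).as_matrix();p=s['position']
    j=p-J;print('t',round(s['clock'],2),'jig',np.round([j@X,j@Y,p[2]],4),'w',round(s['width'],4),'q',s['qpos'].round(3))
    print('F',s['contact_force'].round(2),'Fjig',np.round([s['contact_force']@X,s['contact_force']@Y],2),'M',s['moment'].round(3),'toolx',R[:,0].round(4),'zyaw',np.degrees(np.arctan2(R[1,2],R[0,2])).round(2))
    if goal is not None:
        g=J+goal[0]*X+goal[1]*Y+np.array([0,0,goal[2]]);print('dp units',(R.T@(g-p)/.12).round(3))
    n=np.cross(R[:,0],[0,0,-1]);z=X if yaw is None else np.array([np.cos(yaw),np.sin(yaw),0])
    Rg=np.c_[[0,0,-1],np.cross(z,[0,0,-1]),z];print('ang units',(Ro.from_matrix(R.T@Rg).as_rotvec()/(np.pi/2)).round(4))
E
python3 -c "
from h import *
rep((-.20,0,.20))"
```

```text
t 1.1 jig [0.0642 0.2342 0.2285] w 0.0002 q [ 0.064 -0.012  1.86  -0.003  1.293 -1.177]
F [ 1.75  0.46 -0.23] Fjig [ 1.01 -1.5 ] M [ 0.048 -0.062  0.018] toolx [ 8.0e-04 -2.8e-03 -1.0e+00] zyaw 71.18
dp units [ 0.246 -1.942 -2.21 ]
ang units [ 0.0028 -0.0015  0.001 ]
```

Emit:
arm_command([
  {"dp": [0, -0.33, -0.37], "angular": [0, 0, 0], "gripper": 0},
  {"dp": [0, -0.33, -0.37], "angular": [0, 0, 0], "gripper": 0},
  {"dp": [0, -0.33, -0.37], "angular": [0, 0, 0], "gripper": 0},
  {"dp": [0, -0.33, -0.37], "angular": [0, 0, 0], "gripper": 0},
  {"dp": [0.05, -0.32, -0.37], "angular": [0, 0, 0], "gripper": 0},
  {"dp": [0.1, -0.25, -0.3], "angular": [0, 0, 0], "gripper": 0},
  {"dp": [0.05, -0.05, -0.06], "angular": [0, 0, 0], "gripper": 0},
  {"dp": [0, 0, 0], "angular": [0, 0, 0], "gripper": 0},
])

```text
clock: 2.1
position: [0.5126, -0.2487, 0.2017]
ee_rot: [0.577, -0.409, 0.577, 0.409]
contact_force: [-0.8, 0.2, -0.1]
width: 0.0003
```

```bash
python3 -c "
from h import *
rep((-.20,0,.032))"
```

```text
t 2.1 jig [-0.2139 -0.0064  0.2017] w 0.0003 q [-5.740e-01  2.860e-01  1.565e+00  1.000e-03  1.291e+00 -1.808e+00]
F [-0.76  0.21 -0.14] Fjig [-0.05  0.78] M [-0.024  0.011 -0.006] toolx [-0.e+00  9.e-04 -1.e+00] zyaw 70.7
dp units [1.415 0.053 0.114]
ang units [-0.0025  0.0005 -0.0002]
```

Emit:
arm_command([
  {"dp": [0.28, 0.05, 0.05], "angular": [0, 0, 0], "gripper": 0},
  {"dp": [0.3, 0, 0], "angular": [0, 0, 0], "gripper": 0},
  {"dp": [0.3, 0, 0], "angular": [0, 0, 0], "gripper": 0},
  {"dp": [0.3, 0, 0], "angular": [0, 0, 0], "gripper": 0},
  {"dp": [0.2, 0, 0], "angular": [0, 0, 0], "gripper": 0},
  {"dp": [0.03, 0, 0], "angular": [0, 0, 0], "gripper": 0},
  {"dp": [0, 0, 0], "angular": [0, 0, 0], "gripper": 0},
  {"dp": [0, 0, 0], "angular": [0, 0, 0], "gripper": 0},
])

```text
clock: 3.1
position: [0.5089, -0.2303, 0.035]
ee_rot: [0.577, -0.413, 0.573, 0.411]
contact_force: [-0.4, 0.4, 0.3]
width: 0.0
```

```bash
python3 -c "
from h import *
rep((-.165,0,.034))"
```

```text
t 3.1 jig [-0.1978  0.003   0.035 ] w 0.0 q [-0.552  0.428  1.818  0.005  0.891 -1.798]
F [-0.37  0.39  0.3 ] Fjig [0.25 0.47] M [0.037 0.011 0.026] toolx [ 5.9e-03  6.0e-04 -1.0e+00] zyaw 71.24
dp units [ 0.009 -0.027  0.273]
ang units [0.0035 0.0016 0.0034]
```

Emit:
arm_command([
  {"dp": [0, -0.02, 0.05], "angular": [0, 0, 0], "gripper": 0},
  {"dp": [0, 0, 0.05], "angular": [0, 0, 0], "gripper": 0},
  {"dp": [0, 0, 0.05], "angular": [0, 0, 0], "gripper": 0},
  {"dp": [0, 0, 0.05], "angular": [0, 0, 0], "gripper": 0},
  {"dp": [0, 0, 0.05], "angular": [0, 0, 0], "gripper": 0},
  {"dp": [0, 0, 0.05], "angular": [0, 0, 0], "gripper": 0},
  {"dp": [0, 0, 0.05], "angular": [0, 0, 0], "gripper": 0},
  {"dp": [0, 0, 0.05], "angular": [0, 0, 0], "gripper": 0},
])

```text
clock: 4.1
position: [0.5292, -0.1845, 0.0375]
ee_rot: [0.577, -0.415, 0.573, 0.409]
contact_force: [-0.6, -1.8, 0.8]
width: -0.0
```

```bash
python3 -c "
from h import *
rep((-.125,0,.034))
d=get_image('top');cv2.imwrite('pics/c2.png',cv2.resize(d['image'][170:300,300:440],None,fx=4.2,fy=4.2,interpolation=cv2.INTER_CUBIC))"
```

```text
t 4.1 jig [-0.1478 -0.0011  0.0375] w -0.0 q [-0.46   0.425  1.815  0.002  0.892 -1.705]
F [-0.65 -1.83  0.78] Fjig [-1.94  0.02] M [-0.281  0.057 -0.026] toolx [ 0.0097 -0.0033 -0.9999] zyaw 71.25
dp units [0.029 0.008 0.19 ]
ang units [0.0036 0.     0.0065]
```

View pics/c2.png

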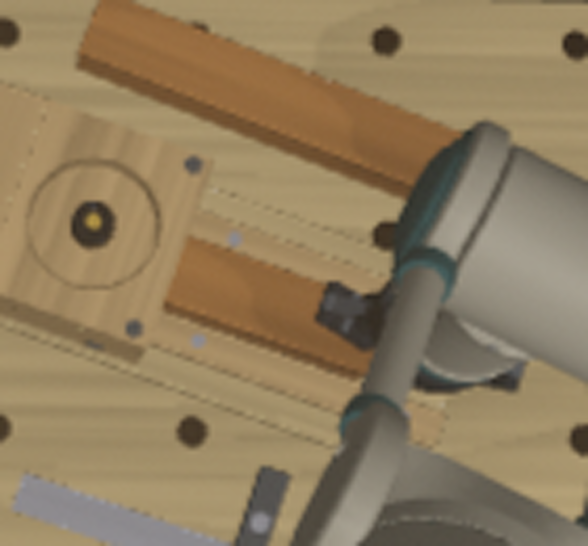

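The crop shows the gripper behind the leg. The 1.9 N reading means it is pushing the leg forward.

Emit:
arm_command([
  {"dp": [0.02, 0.005, 0.03], "angular": [0.002, 0, 0.006], "gripper": 0},
  {"dp": [0, 0, 0.03], "angular": [0, 0, 0], "gripper": 0},
  {"dp": [0, 0, 0.03], "angular": [0, 0, 0], "gripper": 0},
  {"dp": [0, 0, 0.02], "angular": [0, 0, 0], "gripper": 0},
  {"dp": [0, 0, 0.015], "angular": [0, 0, 0], "gripper": 0},
  {"dp": [0, 0, 0.015], "angular": [0, 0, 0], "gripper": 0},
  {"dp": [0, 0, 0.015], "angular": [0, 0, 0], "gripper": 0},
  {"dp": [0, 0, 0.015], "angular": [0, 0, 0], "gripper": 0},
])

```text
clock: 5.15
position: [0.5359, -0.1636, 0.0352]
ee_rot: [0.576, -0.411, 0.575, 0.411]
contact_force: [-1.2, -1.8, 1.6]
width: -0.0003
```

```bash
python3 -c "
from h import *
rep((-.125,0,.034))"
```

```text
t 5.15 jig [-0.1259 -0.0006  0.0352] w -0.0003 q [-0.42   0.432  1.81  -0.     0.899 -1.661]
F [-1.17 -1.78  1.56] Fjig [-2.06  0.52] M [-0.26   0.073  0.007] toolx [ 6.e-04 -4.e-04 -1.e+00] zyaw 71.07
dp units [0.01  0.005 0.008]
ang units [ 0.0015 -0.0001  0.0005]
```

Still just friction. I'll creep on at about 1 mm per row.

Emit:
arm_command([
  {"dp": [0, 0, 0.007], "angular": [0, 0, 0], "gripper": 0},
  {"dp": [0, 0, 0.007], "angular": [0, 0, 0], "gripper": 0},
  {"dp": [0, 0, 0.007], "angular": [0, 0, 0], "gripper": 0},
  {"dp": [0, 0, 0.007], "angular": [0, 0, 0], "gripper": 0},
  {"dp": [0, 0, 0.007], "angular": [0, 0, 0], "gripper": 0},
  {"dp": [0, 0, 0.007], "angular": [0, 0, 0], "gripper": 0},
  {"dp": [0, 0, 0.007], "angular": [0, 0, 0], "gripper": 0},
  {"dp": [0, 0, 0.007], "angular": [0, 0, 0], "gripper": 0},
])

```text
clock: 6.15
position: [0.5361, -0.1631, 0.0354]
ee_rot: [0.571, -0.415, 0.578, 0.41]
contact_force: [-2.1, -5.0, 1.7]
width: -0.0001
```

```bash
python3 -c "
from h import *
rep((-.118,0,.034))"
```

```text
t 6.15 jig [-0.1253 -0.0007  0.0354] w -0.0001 q [-0.412  0.432  1.809 -0.014  0.899 -1.648]
F [-2.09 -4.99  1.7 ] Fjig [-5.4   0.35] M [-0.714  0.304  0.015] toolx [-0.0033 -0.0108 -0.9999] zyaw 71.3
dp units [0.011 0.005 0.061]
ang units [ 0.0042 -0.0072  0.0002]
```

Emit:
arm_command([
  {"dp": [0, 0, 0.015], "angular": [0, 0, 0], "gripper": 0},
  {"dp": [0, 0, 0.02], "angular": [0, 0, 0], "gripper": 0},
  {"dp": [0, 0, 0.02], "angular": [0, 0, 0], "gripper": 0},
  {"dp": [0, 0, 0.025], "angular": [0, 0, 0], "gripper": 0},
  {"dp": [0, 0, 0.025], "angular": [0, 0, 0], "gripper": 0},
  {"dp": [0, 0, 0.025], "angular": [0, 0, 0], "gripper": 0},
  {"dp": [0, 0, 0.025], "angular": [0, 0, 0], "gripper": 0},
  {"dp": [0, 0, 0.025], "angular": [0, 0, 0], "gripper": 0},
])

```text
clock: 7.15
position: [0.536, -0.1639, 0.0359]
ee_rot: [0.557, -0.426, 0.586, 0.406]
contact_force: [-4.9, -11.2, 0.8]
width: 0.0
```

```bash
python3 -c "
from h import *
rep((-.15,0,.034))"
```

```text
t 7.15 jig [-0.1261 -0.0008  0.0359] w 0.0 q [-0.388  0.433  1.806 -0.064  0.901 -1.607]
F [ -4.87 -11.18   0.79] Fjig [-12.16   0.95] M [-1.656  0.654 -0.038] toolx [-0.0171 -0.0475 -0.9987] zyaw 72.15
dp units [ 0.026  0.011 -0.198]
ang units [ 0.0135 -0.0321 -0.0008]
```

12 N with no motion means the leg is home. I'll back off, straighten the tool, raise it clear and check.

Emit:
arm_command([
  {"dp": [0, 0, -0.05], "angular": [0, 0, 0], "gripper": 0},
  {"dp": [0, 0, -0.1], "angular": [0.006, -0.015, 0], "gripper": 0},
  {"dp": [0, 0, -0.1], "angular": [0.006, -0.015, 0], "gripper": 0},
  {"dp": [-0.2, 0, 0], "angular": [0, 0, 0], "gripper": 0},
  {"dp": [-0.4, 0, 0], "angular": [0, 0, 0], "gripper": 0},
  {"dp": [-0.4, 0, 0], "angular": [0, 0, 0], "gripper": 0},
  {"dp": [-0.4, 0, 0], "angular": [0, 0, 0], "gripper": 0},
  {"dp": [-0.3, -0.2, -0.2], "angular": [0, 0, 0], "gripper": 34},
])

```text
clock: 8.15
position: [0.5393, -0.2171, 0.2413]
ee_rot: [0.577, -0.403, 0.575, 0.417]
contact_force: [0.6, -0.8, -0.7]
width: 0.0172
```

```bash
python3 -c "
from h import *
rep((.055,0,.15),np.radians(71+75))
d=get_image('scene');cv2.imwrite('pics/s3.png',cv2.resize(d['image'][215:320,210:360],None,fx=5,fy=5,interpolation=cv2.INTER_CUBIC))
d=get_image('top');cv2.imwrite('pics/c3.png',cv2.resize(d['image'][170:300,290:430],None,fx=4.2,fy=4.2,interpolation=cv2.INTER_CUBIC))"
```

```text
t 8.15 jig [-0.1753 -0.0213  0.2413] w 0.0172 q [-0.509  0.289  1.462  0.011  1.408 -1.749]
F [ 0.64 -0.81 -0.67] Fjig [-0.56 -0.87] M [-0.023 -0.071  0.014] toolx [-0.0092  0.0176 -0.9998] zyaw 70.93
dp units [0.789 0.166 1.909]
ang units [-0.834   0.0135 -0.0022]
```

View pics/c3.png

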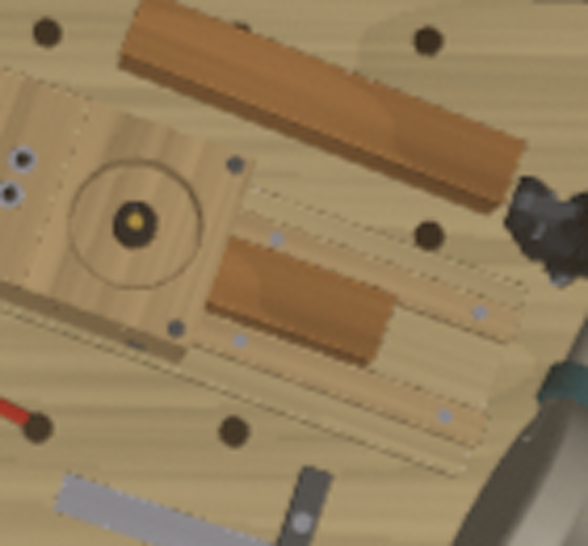

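```bash
python3 -c "
from h import *
d=get_image('top')
for c,z in (((397,297),.062),((370,364),.062),((135,222),.110)):
    q=unproj(d,(c[0]+.5)/4.2-.5+290,(c[1]+.5)/4.2-.5+170,z)-J;print(np.round([q@X,q@Y],4))
rep((.055,0,.18),np.radians(71+38))"
```

```text
[-0.1094 -0.022 ]
[-0.1073  0.0228]
[ 0.0554 -0.0011]
t 8.3 jig [-0.1777 -0.024   0.2406] w 0.0344 q [-0.512  0.291  1.46   0.01   1.403 -1.748]
F [0.34 1.19 0.06] Fjig [1.23 0.07] M [ 0.008  0.018 -0.056] toolx [-0.0064  0.0145 -0.9999] zyaw 70.75
dp units [0.53  0.201 1.933]
ang units [-0.425   0.0094 -0.0042]
```

The crop puts the leg's rear at jig x ≈ -0.109, and home is -0.110. Now to the space above the knob.

Emit:
arm_command([
  {"dp": [0.05, 0.04, 0.4], "angular": [0, 0.009, -0.004], "gripper": 34},
  {"dp": [0.05, 0.04, 0.4], "angular": [0, 0, 0], "gripper": 34},
  {"dp": [0.05, 0.04, 0.4], "angular": [0, 0, 0], "gripper": 34},
  {"dp": [0.05, 0.04, 0.4], "angular": [0, 0, 0], "gripper": 34},
  {"dp": [0.05, 0.04, 0.33], "angular": [0, 0, 0], "gripper": 34},
  {"dp": [0, 0, 0], "angular": [-0.1, 0, 0], "gripper": 34},
  {"dp": [0, 0, 0], "angular": [-0.11, 0, 0], "gripper": 34},
  {"dp": [0, 0, 0], "angular": [-0.11, 0, 0], "gripper": 34},
])

```text
clock: 9.3
position: [0.5836, 0.0235, 0.1948]
ee_rot: [0.448, -0.53, 0.456, 0.557]
contact_force: [-0.6, -0.4, -0.1]
width: 0.0335
```

```bash
python3 -c "
from h import *
rep((.055,0,.125),np.radians(71+38))"
```

```text
t 9.3 jig [0.0666 0.0155 0.1948] w 0.0335 q [-0.087  0.33   1.518  0.013  1.331 -1.844]
F [-0.56 -0.41 -0.09] Fjig [-0.57  0.39] M [-0.03   0.042  0.009] toolx [-0.0357  0.0162 -0.9992] zyaw 100.47
dp units [ 0.576 -0.083 -0.16 ]
ang units [-0.0945  0.0158 -0.0194]
```

Emit:
arm_command([
  {"dp": [0, -0.08, -0.15], "angular": [-0.05, 0.015, -0.019], "gripper": 34},
  {"dp": [0.2, 0, 0], "angular": [-0.04, 0, 0], "gripper": 34},
  {"dp": [0.2, 0, 0], "angular": [0, 0, 0], "gripper": 34},
  {"dp": [0.05, 0, 0], "angular": [0, 0, 0], "gripper": 34},
  {"dp": [0, 0, 0], "angular": [0, 0, 0], "gripper": 34},
  {"dp": [0, 0, 0], "angular": [0, 0, 0], "gripper": 34},
  {"dp": [0, 0, 0], "angular": [0, 0, 0], "gripper": 34},
  {"dp": [0, 0, 0], "angular": [0, 0, 0], "gripper": 34},
])

```text
clock: 10.3
position: [0.5888, 0.0133, 0.1329]
ee_rot: [0.41, -0.57, 0.411, 0.582]
contact_force: [0.2, 0.1, 0.2]
width: 0.0341
```

```bash
python3 -c "
from h import *
rep((.055,-.0005,.125),np.radians(71+38))"
```

```text
t 10.3 jig [0.0586 0.0072 0.1329] w 0.0341 q [-0.099  0.373  1.614  0.007  1.169 -2.005]
F [0.23 0.08 0.19] Fjig [ 0.15 -0.19] M [-0.04  -0.016  0.013] toolx [-0.0148  0.0075 -0.9999] zyaw 109.04
dp units [ 0.065 -0.032 -0.064]
ang units [ 0.0004  0.0076 -0.0073]
```

Emit:
arm_command([
  {"dp": [0, -0.04, -0.08], "angular": [0, 0.008, -0.007], "gripper": 34},
  {"dp": [0, 0, 0], "angular": [0, 0, 0], "gripper": 34},
  {"dp": [0, 0, 0], "angular": [0, 0, 0], "gripper": 34},
  {"dp": [0, 0, 0], "angular": [0, 0, 0], "gripper": 34},
  {"dp": [0, 0, 0], "angular": [0, 0, 0], "gripper": 34},
  {"dp": [0, 0, 0], "angular": [0, 0, 0], "gripper": 34},
  {"dp": [0, 0, 0], "angular": [0, 0, 0], "gripper": 34},
  {"dp": [0, 0, 0], "angular": [0, 0, 0], "gripper": 34},
])

```text
clock: 11.3
position: [0.5974, 0.0051, 0.1334]
ee_rot: [-0.41, 0.577, -0.41, -0.575]
contact_force: [-0.3, 0.9, 0.2]
width: 0.0339
```

```bash
python3 -c "
from h import *
rep((.055,-.0005,.092),np.radians(71+38))"
```

```text
t 11.3 jig [ 0.0537 -0.0036  0.1334] w 0.0339 q [-1.070e-01  3.760e-01  1.608e+00 -1.000e-03  1.155e+00 -2.010e+00]
F [-0.33  0.93  0.19] Fjig [0.77 0.62] M [-0.001 -0.053 -0.027] toolx [ 0.002  -0.0014 -1.    ] zyaw 109.03
dp units [0.345 0.014 0.025]
ang units [ 0.0003 -0.0013  0.0009]
```

Emit:
arm_command([
  {"dp": [0, 0.014, 0.025], "angular": [0, 0, 0], "gripper": 34},
  {"dp": [0, 0, 0], "angular": [0, 0, 0], "gripper": 34},
  {"dp": [0.06, 0, 0], "angular": [0, 0, 0], "gripper": 34},
  {"dp": [0.05, 0, 0], "angular": [0, 0, 0], "gripper": 34},
  {"dp": [0.03, 0, 0], "angular": [0, 0, 0], "gripper": 34},
  {"dp": [0, 0, 0], "angular": [0, 0, 0], "gripper": 34},
  {"dp": [0, 0, 0], "angular": [0, 0, 0], "gripper": 34},
  {"dp": [0, 0, 0], "angular": [0, 0, 0], "gripper": 34},
])

```text
clock: 12.3
position: [0.5945, 0.0076, 0.115]
ee_rot: [-0.41, 0.576, -0.411, -0.575]
contact_force: [0.0, -0.4, -0.1]
width: 0.034
```

```bash
python3 -c "
from h import *
rep((.055,-.0005,.092),np.radians(71+38))
for n,(a,b,c,e) in (('scene',(215,320,210,360)),('top',(160,280,255,400))):
    d=get_image(n);cv2.imwrite('pics/%s4.png'%n,cv2.resize(d['image'][a:b,c:e],None,fx=5,fy=5,interpolation=cv2.INTER_CUBIC))"
```

```text
t 12.3 jig [ 0.0551 -0.      0.115 ] w 0.034 q [-1.030e-01  3.890e-01  1.639e+00 -1.000e-03  1.113e+00 -2.006e+00]
F [ 0.04 -0.43 -0.06] Fjig [-0.39 -0.18] M [ 0.007 -0.025  0.007] toolx [ 0.0011 -0.0013 -1.    ] zyaw 109.03
dp units [ 0.192 -0.003 -0.002]
ang units [ 0.0003 -0.001   0.0004]
```

View pics/scene4.png

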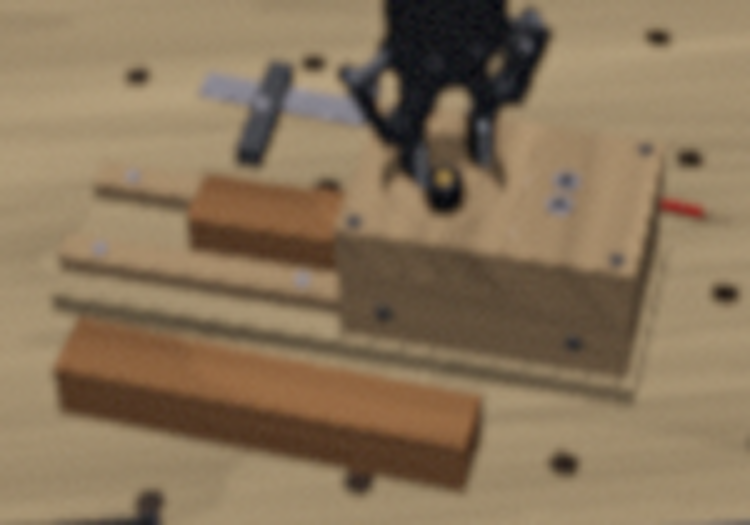

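The fingers straddle the knob, with their tips near (420,178) and (485,160) and the knob's top near (445,182). I'll check this by projecting the points.

```bash
python3 -c "
from h import *
d=get_image('scene')
def pr(p):
    c=d['view']@np.r_[p,1];K=d['mtx'];u=K[0,0]*c[0]/-c[2]+K[0,2];v=K[1,1]*-c[1]/-c[2]+K[1,2];return np.round([(u-210+.5)*5-.5,(v-215+.5)*5-.5],1)
k=J+.055*X
Z=np.array([np.cos(np.radians(109.03)),np.sin(np.radians(109.03)),0])
s=get_state()['position']
print('knob',pr(k+[0,0,.110]),'tcp',pr(s),'tips in',pr(s+.017*Z),pr(s-.017*Z),'out',pr(s+.031*Z),pr(s-.031*Z))
print('head corners',pr(J+.06*Y+[0,0,.112]),pr(J-.06*Y+[0,0,.112]),pr(J+.185*X-.06*Y+[0,0,.112]))
"
```

```text
knob [446.1 173. ] tcp [446.1 167.1] tips in [470.8 159. ] [421.2 175.3] out [491.1 152.3] [400.5 182.1]
head corners [383.2  95.1] [335.6 223.6] [636.2 270.5]
```

View pics/top4.png

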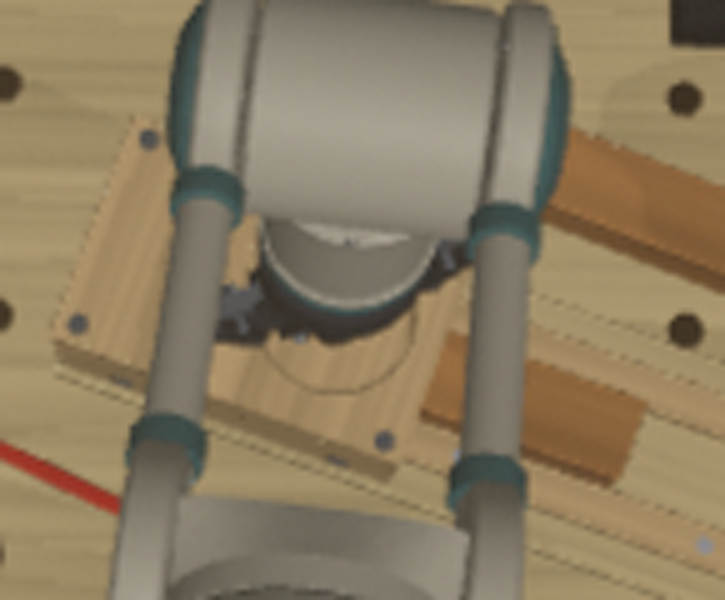

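The scene camera's offset is consistent: the corners and the knob all read about 6–9 px lower than projected, and the tips match. The top view shows only the arm covering the knob. Descending.

Emit:
arm_command([
  {"dp": [0.06, 0, 0], "angular": [0, 0, 0], "gripper": 34},
  {"dp": [0.06, 0, 0], "angular": [0, 0, 0], "gripper": 34},
  {"dp": [0.05, 0, 0], "angular": [0, 0, 0], "gripper": 34},
  {"dp": [0.02, 0, 0], "angular": [0, 0, 0], "gripper": 34},
  {"dp": [0.01, 0, 0], "angular": [0, 0, 0], "gripper": 34},
  {"dp": [0, 0, 0], "angular": [0, 0, 0], "gripper": 34},
  {"dp": [0, 0, 0], "angular": [0, 0, 0], "gripper": 34},
  {"dp": [0, 0, 0], "angular": [0, 0, 0], "gripper": 34},
])

```text
clock: 13.45
position: [0.5945, 0.0076, 0.0893]
ee_rot: [-0.41, 0.576, -0.411, -0.575]
contact_force: [-0.0, -0.2, 0.5]
width: 0.0341
```

```bash
python3 -c "
from h import *
rep((.055,-.0005,.091),np.radians(71+38))"
```

```text
t 13.45 jig [ 0.055  -0.0001  0.0893] w 0.0341 q [-1.040e-01  4.140e-01  1.671e+00 -1.000e-03  1.055e+00 -2.006e+00]
F [-0.03 -0.2   0.52] Fjig [-0.2  -0.04] M [-0.019 -0.     0.005] toolx [ 0.0012 -0.0013 -1.    ] zyaw 109.03
dp units [-0.014 -0.003 -0.003]
ang units [ 0.0003 -0.001   0.0004]
```

Emit:
arm_command([
  {"dp": [-0.014, 0, 0], "angular": [0, 0, 0], "gripper": 34},
  {"dp": [0, 0, 0], "angular": [0, 0, 0], "gripper": 26},
  {"dp": [0, 0, 0], "angular": [0, 0, 0], "gripper": 22},
  {"dp": [0, 0, 0], "angular": [0, 0, 0], "gripper": 20},
  {"dp": [0, 0, 0], "angular": [0, 0, 0], "gripper": 20},
  {"dp": [0, 0, 0], "angular": [0, 0, 0], "gripper": 20},
  {"dp": [0, 0, 0], "angular": [0, 0, 0], "gripper": 20},
  {"dp": [0, 0, 0], "angular": [0, 0, 0], "gripper": 20},
], grip_force=70)

```text
clock: 14.45
position: [0.5951, 0.0064, 0.0919]
ee_rot: [-0.41, 0.577, -0.411, -0.574]
contact_force: [0.7, -1.5, 1.4]
width: 0.0231
```

```bash
python3 -c "
from h import *
rep((.055,-.0005,.091),np.radians(71+38))"
```

```text
t 14.45 jig [ 0.0541 -0.0011  0.0919] w 0.0231 q [-0.104  0.411  1.668 -0.004  1.059 -2.006]
F [ 0.74 -1.5   1.38] Fjig [-1.18 -1.19] M [-0.209  0.031  0.019] toolx [ 0.003  -0.0035 -1.    ] zyaw 109.05
dp units [ 0.008 -0.001  0.009]
ang units [ 0.0006 -0.0027  0.0011]
```

Emit:
arm_command([
  {"dp": [0, 0, 0], "angular": [0.05, 0, 0], "gripper": 20},
  {"dp": [0, 0, 0], "angular": [0.07, 0, 0], "gripper": 20},
  {"dp": [0, 0, 0], "angular": [0.07, 0, 0], "gripper": 20},
  {"dp": [0, 0, 0], "angular": [0.07, 0, 0], "gripper": 20},
  {"dp": [0, 0, 0], "angular": [0.07, 0, 0], "gripper": 20},
  {"dp": [0, 0, 0], "angular": [0.07, 0, 0], "gripper": 20},
  {"dp": [0, 0, 0], "angular": [0.07, 0, 0], "gripper": 20},
  {"dp": [0, 0, 0], "angular": [0.07, 0, 0], "gripper": 20},
])

```text
clock: 15.45
position: [0.595, 0.0058, 0.0919]
ee_rot: [0.614, -0.352, 0.615, 0.347]
contact_force: [0.1, -1.4, 0.8]
width: 0.0238
```

```bash
python3 -c "
from h import *
rep((.055,-.0005,.091),np.radians(71+38))"
```

```text
t 15.45 jig [ 0.0536 -0.0012  0.0919] w 0.0238 q [-0.104  0.411  1.668 -0.007  1.059 -1.135]
F [ 0.15 -1.39  0.75] Fjig [-1.27 -0.59] M [-0.256  0.043  0.274] toolx [ 0.0027 -0.0061 -1.    ] zyaw 59.27
dp units [0.008 0.008 0.011]
ang units [-0.5526 -0.0038  0.0022]
```

Emit:
arm_command([
  {"dp": [0, 0, 0], "angular": [0.04, 0, 0], "gripper": 20},
  {"dp": [0, 0, 0], "angular": [0.04, 0, 0], "gripper": 20},
  {"dp": [0, 0, 0], "angular": [0.04, 0, 0], "gripper": 20},
  {"dp": [0, 0, 0], "angular": [0.04, 0, 0], "gripper": 20},
  {"dp": [0, 0, 0], "angular": [0.04, 0, 0], "gripper": 20},
  {"dp": [0, 0, 0], "angular": [0.04, 0, 0], "gripper": 20},
  {"dp": [0, 0, 0], "angular": [0.04, 0, 0], "gripper": 20},
  {"dp": [0, 0, 0], "angular": [0.04, 0, 0], "gripper": 20},
])

```text
clock: 16.45
position: [0.5948, 0.0056, 0.0919]
ee_rot: [0.683, -0.185, 0.683, 0.179]
contact_force: [0.3, -0.8, 1.9]
width: 0.0236
```

```bash
python3 -c "
from h import *
rep((.055,-.0005,.091));print(get_state()['effort'][5])"
```

```text
t 16.45 jig [ 0.0533 -0.001   0.0919] w 0.0236 q [-0.103  0.411  1.668 -0.009  1.06  -0.62 ]
F [ 0.31 -0.82  1.86] Fjig [-0.68 -0.56] M [-0.164  0.12   0.251] toolx [ 0.002  -0.0083 -1.    ] zyaw 29.9
dp units [0.008 0.013 0.008]
ang units [-0.4559 -0.0033  0.0044]
-0.17365044448524714
```

Emit:
arm_command([
  {"dp": [0, 0, 0], "angular": [0.04, 0, 0], "gripper": 20},
  {"dp": [0, 0, 0], "angular": [0.04, 0, 0], "gripper": 20},
  {"dp": [0, 0, 0], "angular": [0.04, 0, 0], "gripper": 20},
  {"dp": [0, 0, 0], "angular": [0.04, 0, 0], "gripper": 20},
  {"dp": [0, 0, 0], "angular": [0.04, 0, 0], "gripper": 20},
  {"dp": [0, 0, 0], "angular": [0.04, 0, 0], "gripper": 20},
  {"dp": [0, 0, 0], "angular": [0.04, 0, 0], "gripper": 20},
  {"dp": [0, 0, 0], "angular": [0.04, 0, 0], "gripper": 20},
])

```text
clock: 17.45
position: [0.5945, 0.0055, 0.0919]
ee_rot: [0.707, -0.007, 0.707, -0.0]
contact_force: [0.4, -2.0, 1.4]
width: 0.0235
```

```bash
python3 -c "
from h import *
rep((.055,-.0005,.091));print(get_state()['effort'][5])"
```

```text
t 17.45 jig [ 0.0531 -0.0007  0.0919] w 0.0235 q [-0.102  0.411  1.668 -0.011  1.061 -0.105]
F [ 0.39 -1.96  1.37] Fjig [-1.72 -1.01] M [-0.139  0.047  0.219] toolx [ 9.000e-04 -1.010e-02 -9.999e-01] zyaw 0.54
dp units [0.008 0.016 0.003]
ang units [-0.7821 -0.0035  0.0059]
-0.17345398664474487
```

Emit:
arm_command([
  {"dp": [0, 0, 0], "angular": [0.03, 0, 0], "gripper": 20},
  {"dp": [0, 0, 0], "angular": [0.04, 0, 0], "gripper": 20},
  {"dp": [0, 0, 0], "angular": [0.04, 0, 0], "gripper": 20},
  {"dp": [0, 0, 0], "angular": [0.04, 0, 0], "gripper": 20},
  {"dp": [0, 0, 0], "angular": [0.04, 0, 0], "gripper": 20},
  {"dp": [0, 0, 0], "angular": [0.04, 0, 0], "gripper": 20},
  {"dp": [0, 0, 0], "angular": [0.04, 0, 0], "gripper": 20},
  {"dp": [0, 0, 0], "angular": [0.04, 0, 0], "gripper": 20},
])

```text
clock: 18.45
position: [0.5942, 0.0056, 0.0919]
ee_rot: [0.687, 0.167, 0.685, -0.174]
contact_force: [0.7, -0.5, 1.0]
width: 0.0236
```

```bash
python3 -c "
from h import *
rep((.055,-.0005,.091));print(get_state()['effort'][5])"
```

```text
t 18.45 jig [ 0.0531 -0.0004  0.0919] w 0.0236 q [-0.101  0.411  1.667 -0.013  1.062  0.393]
F [ 0.75 -0.54  1.04] Fjig [-0.27 -0.88] M [-0.11   0.139  0.214] toolx [-4.000e-04 -1.110e-02 -9.999e-01] zyaw -27.93
dp units [ 0.008  0.016 -0.002]
ang units [-1.0984 -0.0033  0.0074]
-0.17328654415905476
```

Emit:
arm_command([
  {"dp": [0, 0, 0], "angular": [0.03, 0, 0], "gripper": 20},
  {"dp": [0, 0, 0], "angular": [0.04, 0, 0], "gripper": 20},
  {"dp": [0, 0, 0], "angular": [0.04, 0, 0], "gripper": 20},
  {"dp": [0, 0, 0], "angular": [0.04, 0, 0], "gripper": 20},
  {"dp": [0, 0, 0], "angular": [0.04, 0, 0], "gripper": 20},
  {"dp": [0, 0, 0], "angular": [0.04, 0, 0], "gripper": 20},
  {"dp": [0, 0, 0], "angular": [0.04, 0, 0], "gripper": 20},
  {"dp": [0, 0, 0], "angular": [0.04, 0, 0], "gripper": 20},
])

```text
clock: 19.45
position: [0.5939, 0.0058, 0.0919]
ee_rot: [0.625, 0.33, 0.622, -0.338]
contact_force: [-0.4, -1.2, 1.3]
width: 0.0237
```

```bash
python3 -c "
from h import *
rep((.055,-.0005,.091));print(get_state()['effort'][5])"
```

```text
t 19.45 jig [ 0.0532 -0.0001  0.0919] w 0.0237 q [-0.1    0.412  1.667 -0.013  1.064  0.89 ]
F [-0.37 -1.23  1.35] Fjig [-1.28 -0.05] M [-0.006  0.159  0.262] toolx [-0.0017 -0.0116 -0.9999] zyaw -56.37
dp units [ 0.008  0.014 -0.006]
ang units [-1.4145 -0.0025  0.0089]
-0.10035565355792642
```

Emit:
arm_command([
  {"dp": [0, 0, 0], "angular": [0, 0, 0], "gripper": 20},
  {"dp": [0, 0, 0], "angular": [0, 0, 0], "gripper": 20},
  {"dp": [0, 0, 0], "angular": [0, 0, 0], "gripper": 20},
  {"dp": [0, 0, 0], "angular": [0.03, 0, 0], "gripper": 20},
  {"dp": [0, 0, 0], "angular": [0.04, 0, 0], "gripper": 20},
  {"dp": [0, 0, 0], "angular": [0.04, 0, 0], "gripper": 20},
  {"dp": [0, 0, 0], "angular": [0.04, 0, 0], "gripper": 20},
  {"dp": [0, 0, 0], "angular": [0.04, 0, 0], "gripper": 20},
])

```text
clock: 20.45
position: [0.5939, 0.006, 0.0919]
ee_rot: [0.568, 0.42, 0.564, -0.427]
contact_force: [-0.2, -1.0, 1.0]
width: 0.0234
```

```bash
python3 -c "
from h import *
rep((.055,-.0005,.091))
for i in range(6):
    s=get_state();print(s['clock'],s['effort'][5],s['moment'][2],s['qd'][5],s['qpos'][5])
    if i%1==0:get_image('top')"
```

```text
t 20.45 jig [0.0534 0.     0.0919] w 0.0234 q [-0.1    0.412  1.667 -0.013  1.064  1.191]
F [-0.15 -1.01  1.01] Fjig [-1.   -0.19] M [0.063 0.126 0.375] toolx [-0.002  -0.0116 -0.9999] zyaw -73.57
dp units [ 0.008  0.012 -0.009]
ang units [-1.6055e+00 -1.4000e-03  9.8000e-03]
20.45 -0.0504203955642879 0.37524610844167877 0.5046633128695485 1.1908833440451003
20.5 0.3649373631924391 0.15654158378876207 -0.09332724522341286 1.1923006416696507
20.55 0.3252048511058092 0.03222173070907873 -0.02769051126032457 1.189381257103493
20.6 0.15936152078211308 0.10611866229665141 -0.004331195852011276 1.1887601138141282
20.65 0.12864211108535528 0.12624933794519513 0.0030617319779513014 1.188841598022453
20.7 0.148211270570755 0.19165002673314988 0.000916078521826371 1.1889577651400274
```

Past the bite, the joint effort rises by 0.17 N m/rad. It gives touch at q6 ≈ 0.465, so the knob is now about 0.72 rad past touch (≈ 49 N). The wrist moment of 0.375 N m agrees. Releasing and lifting out.

Emit:
arm_command([
  {"dp": [0, 0, 0], "angular": [0, 0, 0], "gripper": 30},
  {"dp": [0, 0, 0], "angular": [0, 0, 0], "gripper": 34},
  {"dp": [0, 0, 0], "angular": [0, 0, 0], "gripper": 34},
  {"dp": [0, 0, 0], "angular": [0, 0, 0], "gripper": 34},
  {"dp": [-0.1, 0, 0], "angular": [0, 0, 0], "gripper": 34},
  {"dp": [-0.2, 0, 0], "angular": [0, 0, 0], "gripper": 34},
  {"dp": [-0.3, 0, 0], "angular": [0, 0, 0], "gripper": 34},
  {"dp": [-0.3, 0, 0], "angular": [0, 0, 0], "gripper": 34},
])

```text
clock: 21.75
position: [0.5921, 0.0084, 0.2015]
ee_rot: [0.566, 0.419, 0.567, -0.427]
contact_force: [0.7, -0.1, -0.9]
width: 0.0341
```

Emit:
arm_command([
  {"dp": [-0.2, 0, 0], "angular": [0, 0, 0], "gripper": 34},
  {"dp": [0, -0.3, -0.1], "angular": [0, 0, 0], "gripper": 34},
  {"dp": [0, -0.3, -0.1], "angular": [0, 0, 0], "gripper": 34},
  {"dp": [0, -0.3, -0.1], "angular": [0, 0, 0], "gripper": 34},
  {"dp": [0, 0, 0], "angular": [0, 0, 0], "gripper": 34},
  {"dp": [0, 0, 0], "angular": [0, 0, 0], "gripper": 34},
  {"dp": [0, 0, 0], "angular": [0, 0, 0], "gripper": 34},
  {"dp": [0, 0, 0], "angular": [0, 0, 0], "gripper": 34},
])

```text
clock: 22.75
position: [0.4815, 0.0122, 0.2366]
ee_rot: [0.572, 0.422, 0.561, -0.424]
contact_force: [0.2, 0.1, 0.0]
width: 0.0341
```

```bash
python3 -c "
from h import *
rep()
d=get_image('top');cv2.imwrite('pics/c5.png',cv2.resize(d['image'][160:300,255:425],None,fx=4.2,fy=4.2,interpolation=cv2.INTER_CUBIC))"
```

```text
t 22.75 jig [0.0225 0.1083 0.2366] w 0.0341 q [-0.112  0.125  1.69  -0.01   1.314  1.173]
F [0.21 0.05 0.04] Fjig [ 0.12 -0.18] M [ 0.081 -0.004 -0.009] toolx [ 0.0109 -0.0105 -0.9999] zyaw -73.49
ang units [-1.6046  0.0094  0.0087]
```

View pics/c5.png

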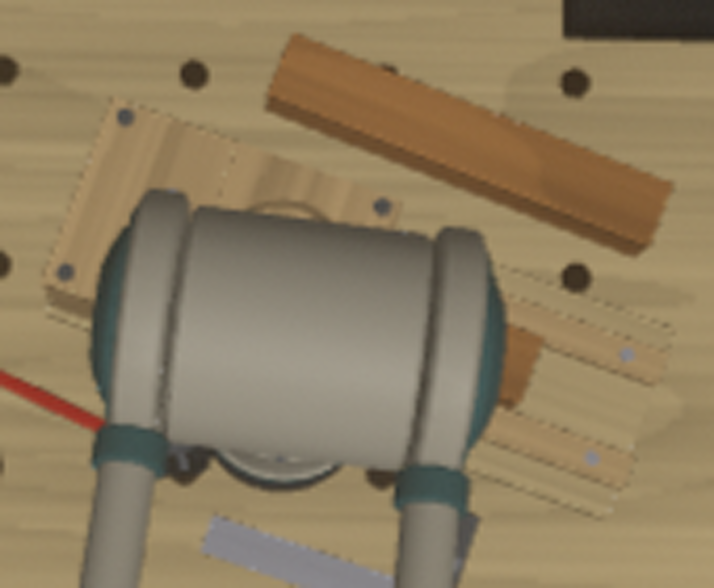

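The crop shows the leg's rear corner at (543,345). That is the same image position as when it was home, to within about 1 px, and the spare leg has not moved. The arm is clear.

```bash
python3 -c "
from rig import *
print(sign_off())"
```

```text
the job is handed in; nothing more can be done
None
```

The leg is home against the stop and clamped at an estimated 49 N, and I handed the job in at about 23 s of the 72 s allowed. No verdict was reported.

- **Leg:** I pushed it with closed fingers until it stood still under 12 N. Its rear end then measured at jig x about -0.109 m, against -0.110 m when fully home.
- **Clamp:** I turned the knob clockwise in a single grip. The joint torque put the first touch at about 0.465 rad on the last joint, and I stopped at 1.19 rad, about 0.72 rad past touch. The wrist moment of 0.375 N m gave the same figure. That is slightly more than a tenth of a turn (0.63 rad), but inside the 0.45 to 1.3 rad window.
- **Last checks:** The arm is clear with contact force near zero. The leg's rear corner shows within about 1 px of its home position, and the spare leg has not moved. The arm partly hid the jig in the last picture, and I did not measure the other bystanders again.
- **Disagreements:** The gripper read 23–24 mm on the 26 mm knob. The scene camera's projections were off by about 1–2 px. Neither affected the job.

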